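Load the plate shaker and latch its clamp

ROBOT

A 6-joint arm with a two-finger parallel gripper is mounted at the origin on the work surface. World frame = base frame: x ahead of the robot, y to its left, z up, the work surface at z = 0. Lengths are in m, angles in rad, forces in N, time in s.
With the tool pointing down it reaches from about 0.35 to 0.775 m from the base axis. Payload 5.5 kg.
Tool frame: the origin (TCP) lies midway between the tips of the shut fingers; the grasp point (between the pads) lies grip_point_offset behind it (grip_point_offset is the distance from the TCP to the grasp point, in m); z points along the fingers, y is the direction in which the jaws open and shut (so a half turn about z gives the same grasp; the last joint's range is limited). The gripper opens to 85 mm and grips with 20 to 120 N. Pads are 22 mm wide; open, the fingers measure 114 mm over their backs; the gripper's body (76 mm by 85 mm) begins 54 mm behind the grasp point. The pads swing forward as they close: fully open they stand 13 mm farther back than shut.
Start: joints at [-1.292, 0.313, 0.046, 1.304, 0, 1.431], TCP at [0.234, -0.525, 0.231] pointing down, gripper open.
Joint ranges: [-2.76, 2.76], [-0.86, 1.69], [-1.03, 1.26], [-2.2, 2.34], [-1.47, 1.5], [-3.14, 3.14]. Speed limits (rad/s): [2.57, 2.57, 3.14, 3.14, 3.14, 3.14].

INTERFACE

Orientations are given as a unit quaternion [w, x, y, z].
In Python, from workcell import * gives the robot as it stands.
- The arm moves only by the tool send_rows, never from a script. Its argument "series" is one flat list of numbers, 7 for each row, row after row: the shift along the tool's x, y, z in cm, then the turn, a rotation vector about the tool's x, y, z in degrees, then the opening, from 0 (shut) to 1 (fully open). A call has 1 to 10 rows; each row is the pose to reach, as a shift and turn from the pose commanded when the call began, along the tool's axes at that moment; what a row does not reach only later rows make up. A row lasts 1/12 s, in which the tool goes at most 41.7 mm and 7.16 degrees, less where a joint would pass 70% of its speed; a pose out of reach is approached as far as the arm can. A call with a gripper value outside its range is refused whole. The fingers move at their own pace and stop on an object; "newtons" is the grip in N (left out, the last holds). Time passes only in rows, so rows that repeat a pose let the fingers close. It gives the time, the measured TCP pose, the force and the opening at its end, in the units of the state.
- get_state(): the state, without advancing time (a new reading comes with each control period).
- read_camera(name): name is "scene" or "top" or "wrist"; returns the picture (480x640x3 uint8, blue, green, red); there is no depth.
- camera_info(name): a dict with "K" (3x3 intrinsics, pixels), "D" ([k1, k2, p1, p2, k3] as OpenCV has them; the pictures are not rectified), "xyz" and "attitude" of the camera in the world. Camera axes: x right, y down, z forward; pixel columns grow to the right and rows downward; lengths in m; the calibration is good to about 2 mm. A picture is of the moment at which its call begins: read the wrist's pose just before it. camera_info takes no time and is no camera call; for the wrist camera it gives the pose at the moment of the call.
- hand_in(): hands the job in, once; it reports no verdict.
Trained networks look in the newest picture that a camera, given by its name, has taken for a name from the list of things; names that differ only in an ending like _2 or _b are one class to them, and where a whole thing is asked for, a point or a joint stands for the part that bears it (a point fixed in the world has none). Each returns a list of dicts, best first, with "p" (0 to 1); they miss things now and then, are a little off and sometimes report something else, mostly with a low value. They report only what shows in the picture. A call takes as long as a camera call. They do not tell look-alikes from the thing itself.
- silhouettes(camera, label): "pixels" (480x640 bool, what is visible of it) and "box" ([left, top, width, height] in pixels, round what is visible of it).
The state is a dict: "clock": time; "joint_pos": joint angles; "qvel": joint speeds; "tau": joint torques, N m; "tcp_pos": TCP position; "orientation": TCP orientation; "wrist_force": force on the tool from outside, world axes, zero at the start; "ft_torque": the same for the moment, N m; "finger_gap": finger opening in m.
Only numpy, scipy, OpenCV 4.12 (cv2) and the standard library are available. Lean on these libraries where they do the work, as an engineer would, in place of code of your own. Each camera call takes 0.05 s, during which the arm holds its last target. There are 200 camera calls.

TASK

Load the shaker: push the well plate from the loading ledge over the blue lip so that it drops flat into the pocket, then swing the red clamp bar over it and press the bar down until it snaps into its catch and stays there. The plate is brittle and the clamp light, so feel your way and press and push gently, with no more than about 30 N; leave the other things on the bench where they are.

Things in the scene. Friction and masses are not known exactly. Their poses are not given: they have to be found in the camera images.
- shaker: low white plate shaker, fixed to the bench, 295 (x) by 230 (y) mm. Origin: on the bench, z = 0; its x axis is the loading direction (ledge to pocket, roughly away from the robot), z up. 'Frame' below means this frame, in mm. The flat aluminium loading ledge, top at z 50, runs from x -175 to -28, followed by the blue lip and the pocket.
- lip (a point): middle of the blue lip's crest, frame (-17, 0, 53). The lip is a ramp from x -28 (z 50) to x -19 and a flat crest at z 53 to x -15, where it drops 8 mm sheer into the pocket. Grey funnel guides (z 50 to 62) narrow the path from y +-78 at x -60 to y +-66 at x -10.
- pocket (a point): centre of the pocket's floor, axes as the shaker's, frame (30, 0, 45). The pocket is 90 (x) by 134 (y) mm, 8 mm deep below the lip; its grey far and side walls rise 11 mm above its floor.
- plate: white multi-well plate, solid, 85.5 (x) by 127.5 (y) by 14 mm high, 80 to 170 g. Origin: centre of its underside, z up. It starts on the ledge, about x -115 in the frame, turned up to 0.08 rad, up to 6 mm off the middle. Too wide to grasp. Pushing fingers can hold it hung up half-way over the lip, or its near edge on the lip: back off so that it tips or drops, or press it down there.
- clamp (a joint): angle of the clamp bail (rad): 0 is level over the plate, 1.57 straight up; it starts at 1.7 to 1.95, leaning back away from the ledge (far stop 2.1). In the catch it rests between -0.04 and +0.04, depending on how high the catch has been set. The hinge is stiff (about 0.6 N at the bar): the bail stays where it is left, except on the catch's roller.
- clamp_hinge (a point): middle of the clamp's hinge axis, which runs along the shaker's y; frame (90, 0, 70)
- clamp_bar (a point): middle of the clamp's straight round red bar, 10 mm thick, along the shaker's y from y -78 to +106; two steel arms, 8 mm thick, join it to the hinge at y -78 and +78. At clamp angle q it lies at frame x = 90 - 93 cos q, z = 70 + 93 sin q. Closed, it lies 1.5 mm or more over the near edge of the seated plate; a plate that is not down blocks it. The point's x axis points to the hinge.
- catch (a point): middle setting of the catch at the bar's long end, frame (-3, 97, 70): black block (x -46 to 4, up to z 95) with a rigid rest and a brass spring roller over it. Users set it up to 3.5 mm higher or lower, so find it by feel: the bar rides on the roller from 11 mm above its rest, against 5 to 15 N, snaps in about 2 mm above it, then meets the rest hard. Let go too early it springs back up above 0.06 rad.
- tube_rack: bystander: cream foam rack, 100 by 60 mm, 96 mm high with its orange-capped tubes; origin under its centre
- vial_rack: bystander: white vial rack, 150 by 70 by 42 mm; origin under its centre
- pot: bystander: small white open pot, 56 mm wide, 40 mm high; origin under its centre
- bottle: bystander: amber bottle, 60 mm wide, 130 mm high; origin under its centre
- jar: bystander: white jar with a red cap, 64 mm wide, 90 mm high; origin under its centre
- tip_box: bystander: blue pipette-tip box with a clear lid, 122 by 87 by 68 mm; origin under its centre
Mind the look-alikes: they are no part of the job. Of the things that look like the plate, the smallest one is meant.

How it is judged:
At the end, for the whole second after the job is handed in: the plate lies flat and still on the pocket's floor (centre within 6 mm sideways and 3 mm in height, tilt under 0.05 rad, square to the pocket within 0.08 rad) and the clamp is held in its catch (angle under 0.052 rad; a bar that has not snapped in springs up above that) (x of plate in the frame of pocket between -0.006 and 0.006 m and y of plate in the frame of pocket between -0.006 and 0.006 m and z of plate in the frame of pocket between -0.003 and 0.003 m and angle between plate's own z axis and vertical below 0.05 rad and angle between the x axis of plate and the x axis of pocket, either way round below 0.08 rad and value of joint clamp below 0.052 rad and linear speed of plate below 0.02 m/s); the robot touches nothing.
It fails at once if a bystander (rack, pot, bottle, jar or tip box) is shifted by more than 30 mm (distance of any of tube_rack, vial_rack, pot, bottle, jar, tip_box from where it was at the start of the episode above 0.03 m).
It fails at once if the robot bears on the brittle plate with more than 70 N (contact force between any of the fingers, the arm and plate above 70 N).
It fails at once if the robot bears on the clamp with more than 45 N (contact force between any of the fingers, the arm and clamp above 45 N).
It also fails if it takes over 72 s, if anything falls off the work surface, if the arm or the gripper's body presses on something with over 40 N, if the wrist force passes 120 N, or if a joint passes its speed limit or range.

## Working session

There is one attempt and no reset: what is moved stays moved. The work goes in short steps, Python scripts to look and compute and a tool call to move; the robot and the scene stay as the last step left them, time stands still between calls to the robot, and variables do not carry over. Pictures are saved under pics/ and viewed, about 8 in all and at most 12, crops included, and the job is handed in when it is done.

Besides the shell and the picture viewer there is one more tool, called after "Request:" as a command line: name --argument value ..., lists and objects as JSON in quotes. send_rows: Moves the arm, as the interface text tells. Its arguments: {"type":"object","properties":{"series":{"type":"array"},"newtons":{"type":"number"}},"required":["series"]}

```bash
mkdir -p pics; ls
python3 - <<'E'
from workcell import *
import cv2,numpy as np
s=get_state();print(s)
a=read_camera("scene");b=read_camera("top")
for n in("scene","top","wrist"):print(n,camera_info(n))
cv2.imwrite("pics/scene.png",a);cv2.imwrite("pics/top.png",b)
E
```

```text
pics
{'clock': 0.0, 'joint_pos': array([-1.29157424e+00,  3.13993913e-01,  4.49593618e-02,  1.30359474e+00,
        1.76627548e-05,  1.43118051e+00]), 'qvel': array([-0.00025678, -0.00128886, -0.00086673, -0.00044964,  0.0007942 ,
       -0.0002656 ]), 'tau': array([-5.64407728e-04, -4.80627716e+01,  2.98533654e+01,  1.92578364e-02,
       -1.50359106e-04,  4.77787111e-06]), 'tcp_pos': array([ 0.2336957 , -0.52480124,  0.23040454]), 'orientation': array([-9.14864957e-04,  9.78151465e-01,  2.07891487e-01, -5.51114345e-05]), 'wrist_force': array([ 0.75687485, -0.44234913,  0.16148785]), 'ft_torque': array([-0.08464959, -0.03520049, -0.02363515]), 'finger_gap': 0.08501156729997064}
scene {'K': array([[533.207193  ,   0.        , 322.09694878],
       [  0.        , 533.207193  , 242.82719363],
       [  0.        ,   0.        ,   1.        ]]), 'D': array([-0.09555615,  0.        ,  0.        ,  0.        ,  0.        ]), 'xyz': array([ 0.8983664 , -0.77802463,  0.90897908]), 'attitude': array([-0.38344562,  0.89291136,  0.21568048, -0.09571153])}
top {'K': array([[492.5847405 ,   0.        , 314.20169299],
       [  0.        , 492.5847405 , 250.97399952],
       [  0.        ,   0.        ,   1.        ]]), 'D': array([-0.01156584,  0.        ,  0.        ,  0.        ,  0.        ]), 'xyz': array([0.42483356, 0.01128281, 1.13877096]), 'attitude': array([ 0.00443387, -0.7035648 ,  0.71020488, -0.02420603])}
wrist {'K': array([[374.24914581,   0.        , 321.89956667],
       [  0.        , 374.24914581, 246.02313451],
       [  0.        ,   0.        ,   1.        ]]), 'D': array([0.02445109, 0.        , 0.        , 0.        , 0.        ]), 'xyz': array([ 0.29595803, -0.49806752,  0.37369936]), 'attitude': array([ 0.11324967,  0.83120208, -0.5392579 , -0.07401711])}
```

View pics/scene.png

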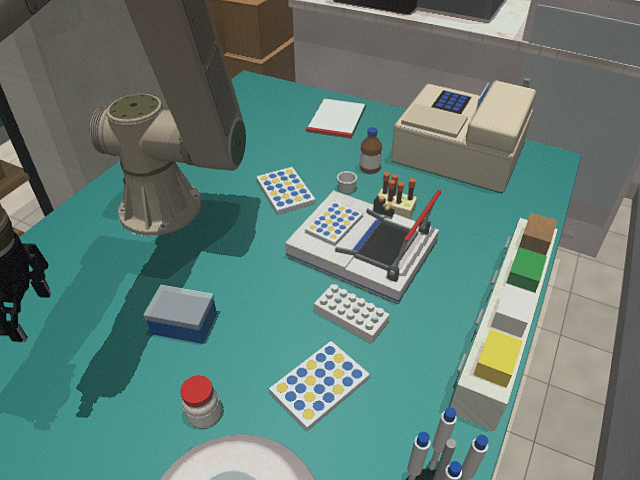

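View pics/top.png

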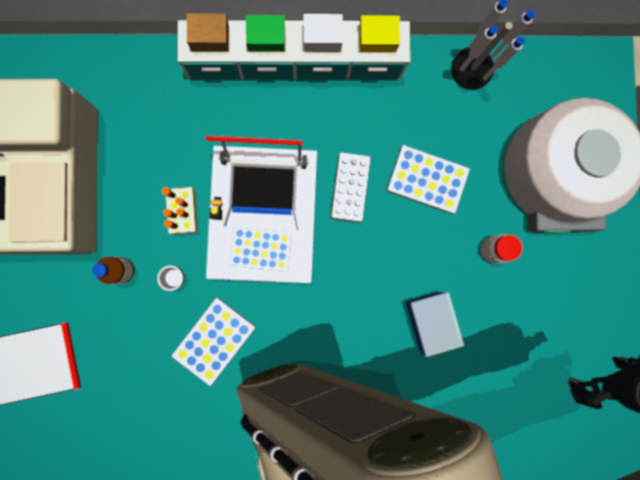

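The scene view shows the shaker with the plate on its ledge at about (335,220), and the red bar at (423,215). The two larger well plates on the bench are look-alikes. In the top view the shaker spans (207–317, 150–283), with the blue lip at y≈210 and the tube rack just left of the catch.

```bash
cat > h.py <<'E'
from workcell import *
import cv2,numpy as np
from scipy.spatial.transform import Rotation as R
def rot(q): return R.from_quat([q[1],q[2],q[3],q[0]])
def proj(i,P):
    M=rot(i["attitude"]).as_matrix().T
    return cv2.projectPoints(np.float64(P).reshape(-1,1,3),cv2.Rodrigues(M)[0],-M@i["xyz"],i["K"],i["D"])[0][:,0]
def onz(i,uv,z):
    n=cv2.undistortPoints(np.float64(uv).reshape(-1,1,2),i["K"],i["D"])[:,0]
    d=rot(i["attitude"]).apply(np.c_[n,np.ones(len(n))])
    return i["xyz"]+d*((z-i["xyz"][2])/d[:,2])[:,None]
E
python3 - <<'E'
from h import *
a=cv2.imread("pics/top.png");s=cv2.imread("pics/scene.png")
cv2.imwrite("pics/c1.png",cv2.resize(a[125:295,155:325],None,fx=3.5,fy=3.5,interpolation=cv2.INTER_CUBIC))
it=camera_info("top");isc=camera_info("scene")
hsv=cv2.cvtColor(a,cv2.COLOR_BGR2HSV)
def big(m):
    n,l,st,c=cv2.connectedComponentsWithStats(m);k=1+np.argmax(st[1:,4]);ys,xs=np.where(l==k);return np.c_[xs,ys].astype(np.float32)
m=cv2.inRange(hsv,(110,120,60),(125,255,255));m[:195]=0;m[225:]=0;m[:,:220]=0;m[:,310:]=0
p=big(m);r=cv2.minAreaRect(p);print("lip top",r,cv2.boxPoints(r).tolist());print(onz(it,cv2.boxPoints(r),.053))
read_camera("top")
for d in silhouettes("top","plate"):
    p=big(d["pixels"].astype(np.uint8));r=cv2.minAreaRect(p);print(d["p"],d["box"],r);q=onz(it,cv2.boxPoints(r),.064);print(q.round(4).tolist(),q.mean(0))
E
```

```text
lip top ((261.4242248535156, 209.59164428710938), (59.12348937988281, 6.659121513366699), 2.726310968399048) [[231.737548828125, 211.51132202148438], [232.0543212890625, 204.8597412109375], [291.11090087890625, 207.67196655273438], [290.79412841796875, 214.32354736328125]]
[[0.55738428 0.16169383 0.053     ]
 [0.57211543 0.16095561 0.053     ]
 [0.56502498 0.03083262 0.053     ]
 [0.55025683 0.03165004 0.053     ]]
0.89 [230.4, 226.9, 62.7, 41.7] ((260.24591064453125, 247.79510498046875), (58.93877029418945, 39.20197677612305), 5.19442892074585)
[[0.4402, 0.1662, 0.064], [0.5252, 0.1582, 0.064], [0.5125, 0.0305, 0.064], [0.4273, 0.0389, 0.064]] [0.47629738 0.09844676 0.064     ]
0.7 [386.0, 148.7, 80.5, 64.0] ((427.8500671386719, 179.4499969482422), (72.09992218017578, 49.64775466918945), 18.43494987487793)
[[0.5979, -0.1782, 0.064], [0.7028, -0.215, 0.064], [0.6513, -0.3671, 0.064], [0.5465, -0.3294, 0.064]] [ 0.62461923 -0.27242467  0.064     ]
0.67 [174.7, 296.5, 79.6, 82.7] ((213.24269104003906, 340.47821044921875), (48.3616828918457, 75.09324645996094), 37.746803283691406)
[[0.2462, 0.2912, 0.064], [0.3726, 0.1923, 0.064], [0.3077, 0.1101, 0.064], [0.1818, 0.2094, 0.064]] [0.27706322 0.20075539 0.064     ]
```

View pics/c1.png

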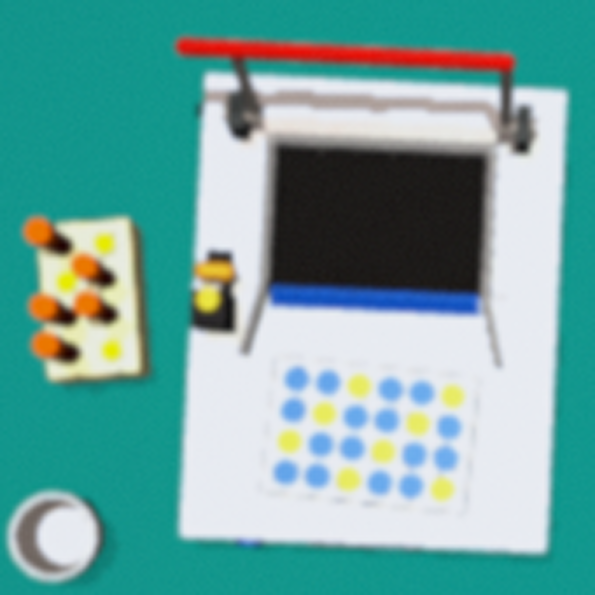

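The crop shows a clear pocket, and the catch block sits at crop (213,290) with its brass roller. The near ledge corners are at crop (180,538) and (548,552). The rack is about 17 mm from the shaker's left side. Next I'll fit the shaker pose and check it against the scene view.

```bash
cat >> h.py <<'E'
def F(pose,P):  # frame mm -> world m
    x,y,t=pose;P=np.atleast_2d(np.float64(P))/1000
    c,s=np.cos(t),np.sin(t);return np.c_[x+c*P[:,0]-s*P[:,1],y+s*P[:,0]+c*P[:,1],P[:,2]]
def Finv(pose,W):
    x,y,t=pose;W=np.atleast_2d(np.float64(W));c,s=np.cos(t),np.sin(t);d=W-[x,y,0]
    return 1000*np.c_[c*d[:,0]+s*d[:,1],-s*d[:,0]+c*d[:,1],d[:,2]]
E
python3 - <<'E'
from h import *
from scipy.optimize import least_squares
it=camera_info("top");isc=camera_info("scene")
o=np.array([155,125])
cr=lambda *p:np.array(p)/3.5+o-.35
# frame pts & top pixels
Fp=[(-175,115,50),(-175,-115,50)];uv=[cr(180,538),cr(548,552)]
Fp+=[(-28,66,50),(-28,-66,50),(-15,66,53),(-15,-66,53)]
uv+=[[231.74,211.5],[290.8,214.3],[232.05,204.86],[291.1,207.67]]
Fp+=[(120,-115,50)];uv+=[cr(568,90)]
def res(v):
    P=F(v[:3],Fp);return (proj(it,P)-uv).ravel()
r=least_squares(res,[.58,.095,-.055],loss="soft_l1");print(r.x,res(r.x).reshape(-1,2).round(1).tolist())
pose=r.x
b=cv2.imread("pics/scene.png");h=cv2.cvtColor(b,cv2.COLOR_BGR2HSV)
# bar angle: scene and top red ends
ru=cr((180),(46)),cr(512,62)
def rb(q):
    P=F(pose,[(90-93*np.cos(q),106,70+93*np.sin(q)),(90-93*np.cos(q),-78,70+93*np.sin(q))]);return np.r_[proj(it,P)-ru].ravel()
q=least_squares(rb,1.8);print("q",q.x,rb(q.x));q=q.x[0]
lst=[(-175,115,50),(-175,-115,50),(120,-115,50),(-28,66,50),(-28,-66,50),(-15,66,53),(-15,-66,53),(90-93*np.cos(q),106,70+93*np.sin(q)),(90-93*np.cos(q),-78,70+93*np.sin(q))]
u=proj(isc,F(pose,lst));c=cv2.resize(b[170:320,270:460],None,fx=4,fy=4,interpolation=cv2.INTER_CUBIC)
for x,y in u: cv2.drawMarker(c,(int((x-270+.5)*4),int((y-170+.5)*4)),(0,255,0),0,10,1)
pl=np.array([[0.4402,.1662,.064],[.5252,.1582,.064],[.5125,.0305,.064],[.4273,.0389,.064]])
for x,y in proj(isc,pl): cv2.drawMarker(c,(int((x-270+.5)*4),int((y-170+.5)*4)),(255,0,255),0,10,1)
cv2.imwrite("pics/c2.png",c)
print("plate",Finv(pose,pl).round(1),Finv(pose,pl.mean(0)))
for n in("tube_rack","pot","vial_rack"):
    for d in silhouettes("top",n)[:1]:print(n,d["p"],d["box"])
E
```

```text
[ 0.58163216  0.09458234 -0.05397421] [[-0.1, -1.1], [-0.6, -0.5], [0.0, 0.2], [0.7, 0.2], [-0.1, 0.9], [0.6, 0.9], [-0.5, -0.7]]Traceback (most recent call last):
  File "<stdin>", line 20, in <module>
    return func(*args, **kwargs)
    vector_fun = VectorFunction(
        fun_wrapped,
    ...<6 lines>...
        workers=workers
    )
    self._update_fun()
    ~~~~~~~~~~~~~~~~^^
    self.f = self.fun_wrapped(xp_copy(self.x))
             ~~~~~~~~~~~~~~~~^^^^^^^^^^^^^^^^^
    return np.atleast_1d(self.fun(x))
                         ~~~~~~~~^^^
    return self.f(x, *self.args, **self.kwargs)
           ~~~~~~^^^^^^^^^^^^^^^^^^^^^^^^^^^^^^
  File "<stdin>", line 19, in rb
  File "h.py", line 13, in F
    x,y,t=pose;P=np.atleast_2d(np.float64(P))/1000
                               ~~~~~~~~~~^^^
ValueError: setting an array element with a sequence. The requested array has an inhomogeneous shape after 2 dimensions. The detected shape was (2, 3) + inhomogeneous part.
```

```bash
cat >> h.py <<'E'
POSE=(0.5816,0.0946,-0.0540)
E
python3 - <<'E'
from h import *
from scipy.optimize import least_squares
it=camera_info("top");isc=camera_info("scene");pose=POSE
o=np.array([155,125])
cr=lambda *p:np.array(p)/3.5+o-.35
b=cv2.imread("pics/scene.png")
ru=np.array([cr(180,46),cr(512,62)])
bar=lambda q:[(90-93*np.cos(q),y,70+93*np.sin(q)) for y in(106,-78)]
rb=lambda v:(proj(it,F(pose,bar(v[0])))-ru).ravel()
q=least_squares(rb,1.8);print("q",q.x,rb(q.x));q=q.x[0]
lst=[(-175,115,50),(-175,-115,50),(120,-115,50),(-28,66,50),(-28,-66,50),(-15,66,53),(-15,-66,53)]+bar(q)
u=proj(isc,F(pose,lst));c=cv2.resize(b[170:320,270:460],None,fx=4,fy=4,interpolation=cv2.INTER_CUBIC)
for x,y in u: cv2.drawMarker(c,(int((x-270+.5)*4),int((y-170+.5)*4)),(0,255,0),0,10,1)
pl=np.array([[0.4402,.1662,.064],[.5252,.1582,.064],[.5125,.0305,.064],[.4273,.0389,.064]])
for x,y in proj(isc,pl): cv2.drawMarker(c,(int((x-270+.5)*4),int((y-170+.5)*4)),(255,0,255),0,10,1)
cv2.imwrite("pics/c2.png",c)
print("plate",Finv(pose,pl).round(1),Finv(pose,pl.mean(0)))
E
```

```text
q [1.73254358] [ 1.23950978 -0.00591954 -1.43578871  0.04835181]
plate [[-145.1   63.9   64. ]
 [ -59.8   60.5   64. ]
 [ -65.5  -67.7   64. ]
 [-151.1  -63.9   64. ]] [[-105.35430888   -1.83904885   64.        ]]
```

View pics/c2.png

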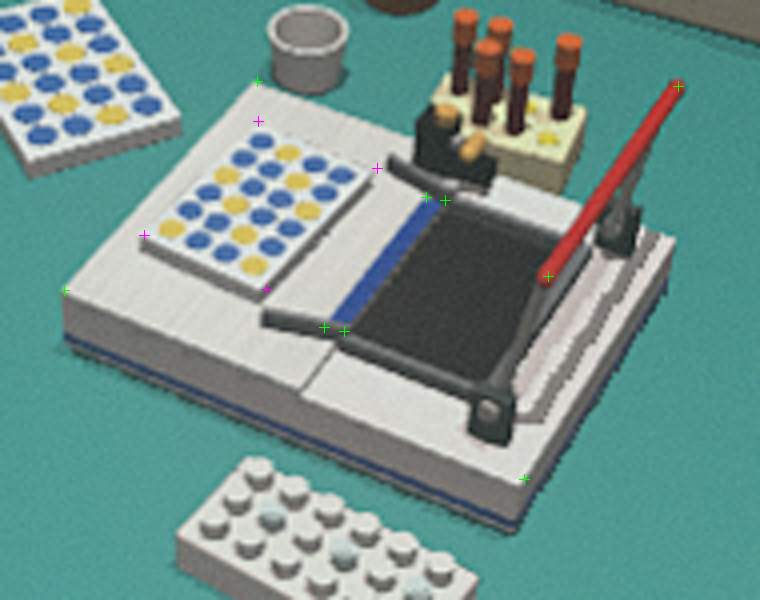

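The fit agrees in both views to about 1–2 px. The plate centre is at frame ≈(-107,-2), turned about -0.045 rad, and the clamp is at about 1.73 rad. I'll write a small planning helper for the moves.

```bash
cat >> h.py <<'E'
def plan(f,yaw=np.pi+POSE[2],world=False):
    "shift (cm) in tool axes + rotvec (deg) from the present pose to TCP frame point f (mm), tool down"
    s=get_state();W=np.array(f) if world else F(POSE,f)[0]
    T=rot(s["orientation"]);G=R.from_euler("z",yaw)*R.from_euler("x",np.pi)
    print("shift cm",(T.inv().apply(W-s["tcp_pos"])*100).round(2),"turn",(T.inv()*G).as_rotvec(degrees=True).round(2))
def show():
    s=get_state();t=rot(s["orientation"]).as_matrix()
    print("t",round(s["clock"],2),"frame",Finv(POSE,s["tcp_pos"])[0].round(1),"toolx yaw rel",round(np.arctan2(t[1,0],t[0,0])-POSE[2],3),"down",t[:,2].round(3),"F",R.from_euler("z",-POSE[2]).apply(s["wrist_force"]).round(1),"gap",round(s["finger_gap"],4),"q",s["joint_pos"].round(2))
E
python3 - <<'E'
from h import *
show();plan([.40,-.18,.25],yaw=.419+1.2,world=True)
E
```

```text
t 0.2 frame [-313.9 -637.5  230.7] toolx yaw rel 0.473 down [-0.     0.001 -1.   ] F [ 0.3  0.5 -0.6] gap 0.0854 q [-1.29  0.31  0.05  1.3  -0.    1.43]
shift cm [ 29.22 -24.76  -1.9 ] turn [-5.000e-02 -4.000e-02 -6.877e+01]
```

Request:
send_rows --series '[29.2,-24.8,-2,0,0,-68.8,1,29.2,-24.8,-2,0,0,-68.8,1,29.2,-24.8,-2,0,0,-68.8,1,29.2,-24.8,-2,0,0,-68.8,1,29.2,-24.8,-2,0,0,-68.8,1,29.2,-24.8,-2,0,0,-68.8,1,29.2,-24.8,-2,0,0,-68.8,1,29.2,-24.8,-2,0,0,-68.8,1,29.2,-24.8,-2,0,0,-68.8,1,29.2,-24.8,-2,0,0,-68.8,1]'

```text
clock: 1.03
tcp_pos: [0.401, -0.1751, 0.2518]
orientation: [-0.0, 0.686, 0.728, 0.001]
wrist_force: [-0.4, -0.5, 0.2]
finger_gap: 0.0856
```

Run:
```python
from h import *
show();plan([-205,-1,200],yaw=.419+2.4)
plan([-205,-1,200])
```

```text
t 1.03 frame [-165.8 -279.1  251.8] toolx yaw rel 1.685 down [ 0.001  0.002 -1.   ] F [-0.4 -0.5  0.2] gap 0.0856 q [-0.6   0.04 -0.24  1.29  0.    0.91]
shift cm [28.07 -0.73  5.22] turn [ 1.100e-01 -3.000e-02 -6.807e+01]
shift cm [28.07 -0.73  5.22] turn [ 1.200e-01 -1.000e-02 -8.346e+01]
```

Request:
send_rows --series '[28.1,-0.7,5.2,0,0,-68,1,28.1,-0.7,5.2,0,0,-68,1,28.1,-0.7,5.2,0,0,-68,1,28.1,-0.7,5.2,0,0,-68,1,28.1,-0.7,5.2,0,0,-68,1,28.1,-0.7,5.2,0,0,-68,1,28.1,-0.7,5.2,0,0,-68,1,28.1,-0.7,5.2,0,0,-68,1,28.1,-0.7,5.2,0,0,-68,1,28.1,-0.7,5.2,0,0,-68,1]'

```text
clock: 1.87
tcp_pos: [0.3785, 0.1015, 0.199]
orientation: [-0.0, 0.162, 0.987, -0.0]
wrist_force: [-0.5, -0.4, -0.3]
finger_gap: 0.0855
```

Run:
```python
from h import *
show();plan([-195,-1,110])
```

```text
t 1.87 frame [-203.2   -4.1  199. ] toolx yaw rel 2.869 down [-0. -0. -1.] F [-0.4 -0.4 -0.3] gap 0.0855 q [ 0.06 -0.03 -0.44  1.16 -0.    0.38]
shift cm [-0.71  0.52  8.9 ] turn [ -0.02  -0.02 -15.6 ]
```

Request:
send_rows --series '[-0.7,0.5,5,0,0,-7,1,-0.7,0.5,8.9,0,0,-15.6,1,-0.7,0.5,8.9,0,0,-15.6,1,-0.7,0.5,8.9,0,0,-15.6,1,-0.7,0.5,8.9,0,0,-15.6,1]'

```text
clock: 2.28
tcp_pos: [0.3873, 0.1027, 0.111]
orientation: [-0.0, 0.033, 0.999, -0.0]
wrist_force: [0.5, 0.8, 0.5]
finger_gap: 0.0853
```

Run:
```python
from h import *
show();iw=camera_info("wrist");w=read_camera("wrist")
t=read_camera("top");s=read_camera("scene")
cv2.imwrite("pics/t2.png",np.hstack([cv2.resize(w,(400,300)),cv2.resize(s[150:330,240:480],(400,300))]))
P=F(POSE,[(-175,115,50),(-175,-115,50)]);print(proj(iw,P))
```

```text
t 2.28 frame [-194.5   -2.4  111. ] toolx yaw rel 3.13 down [-0.001 -0.    -1.   ] F [0.5 0.8 0.5] gap 0.0853 q [ 0.06  0.06 -0.58  0.93 -0.    0.12]
[[524.96836154 294.03487292]
 [131.10848641 297.79842062]]
```

View pics/t2.png

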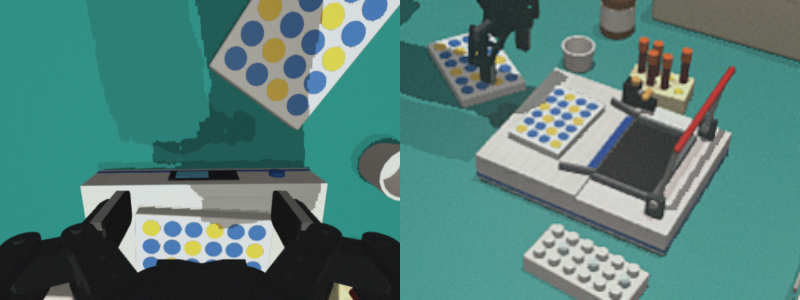

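The wrist view shows the fingers straddling the plate's width just before its near edge, and the ledge edge projects where predicted. I'll move over the ledge edge and feel for the ledge's height.

Request:
send_rows --series '[-1,0.15,0,0,0,0.6,1,-2,0.15,2,0,0,0.6,1,-2,0.15,4,0,0,0.6,1,-2,0.15,6,0,0,0.6,1,-2,0.15,6.2,0,0,0.6,1,-2,0.15,6.2,0,0,0.6,1]'

```text
clock: 2.93
tcp_pos: [0.4074, 0.1029, 0.0482]
orientation: [-0.001, 0.037, 0.999, -0.0]
wrist_force: [0.0, 0.5, 0.0]
finger_gap: 0.0854
```

Request:
send_rows --series '[0,0,0.2,0,0,0,1,0,0,0.4,0,0,0,1,0,0,0.4,0,0,0,1]'

```text
clock: 3.18
tcp_pos: [0.4083, 0.103, 0.0451]
orientation: [0.001, 0.037, 0.999, 0.0]
wrist_force: [0.3, -0.3, -0.8]
finger_gap: 0.0853
```

Run:
```python
from h import *
show()
```

```text
t 3.18 frame [-173.5   -1.    45.1] toolx yaw rel 3.122 down [ 0.002  0.    -1.   ] F [ 0.3 -0.2 -0.8] gap 0.0853 q [ 0.06  0.17 -0.64  0.76 -0.    0.13]
```

Request:
send_rows --series '[0,0,0.1,0,0,-1.1,1,0,0,0.2,0,0,-1.1,1,0,0,0.2,0,0,-1.1,1]'

```text
clock: 3.43
tcp_pos: [0.4075, 0.1029, 0.0425]
orientation: [0.0, 0.027, 1.0, -0.0]
wrist_force: [0.1, -0.6, 0.3]
finger_gap: 0.0851
```

Request:
send_rows --series '[0,0,0.1,0,0,0,1,0,0,0.2,0,0,0,1,0,0,0.2,0,0,0,1]'

```text
clock: 3.68
tcp_pos: [0.4072, 0.1029, 0.0401]
orientation: [-0.0, 0.027, 1.0, -0.0]
wrist_force: [0.8, -0.7, 0.5]
finger_gap: 0.0855
```

Request:
send_rows --series '[0,0,0.1,0,0,0,1,0,0,0.2,0,0,0,1,0,0,0.2,0,0,0,1]'

```text
clock: 3.93
tcp_pos: [0.4072, 0.1029, 0.038]
orientation: [-0.0, 0.027, 1.0, -0.0]
wrist_force: [0.4, 0.5, 0.6]
finger_gap: 0.0853
```

Request:
send_rows --series '[0,0,0.1,0,0,0,1,0,0,0.15,0,0,0,1,0,0,0.15,0,0,0,1]'

```text
clock: 4.18
tcp_pos: [0.4074, 0.1029, 0.0369]
orientation: [0.0, 0.027, 1.0, -0.0]
wrist_force: [-0.5, 0.5, 1.8]
finger_gap: 0.0854
```

Request:
send_rows --series '[0,0,0.1,0,0,0,1,0,0,0.15,0,0,0,1,0,0,0.15,0,0,0,1]'

```text
clock: 4.43
tcp_pos: [0.4075, 0.1029, 0.0367]
orientation: [0.0, 0.027, 1.0, -0.0]
wrist_force: [-5.6, -0.7, 19.0]
finger_gap: 0.0852
```

Request:
send_rows --series '[0,0,-0.8,0,0,0,1,-0.4,0,-0.8,0,0,0,1,-0.8,0,-0.8,0,0,0,1,-1.2,0,-0.8,0,0,0,1,-1.6,0,-0.8,0,0,0,1,-2,0,-0.8,0,0,0,1,-2.4,0,-0.8,0,0,0,1,-2.8,0,-0.8,0,0,0,1,-3.2,0,-0.8,0,0,0,1,-3.6,0,-0.8,0,0,0,1]'

```text
clock: 5.27
tcp_pos: [0.4437, 0.101, 0.0431]
orientation: [-0.0, 0.027, 1.0, -0.0]
wrist_force: [0.3, 0.2, -0.4]
finger_gap: 0.0857
```

Run:
```python
from h import *
show()
```

```text
t 5.27 frame [-138.    -1.1   43.1] toolx yaw rel 3.141 down [-0. -0. -1.] F [ 0.3  0.2 -0.4] gap 0.0857 q [ 0.05  0.24 -0.56  0.78 -0.    0.1 ]
```

```bash
cat >> h.py <<'E'
def plate(z=.064):
    i=camera_info("top");read_camera("top")
    for d in silhouettes("top","plate"):
        ys,xs=np.where(d["pixels"]);r=cv2.minAreaRect(np.c_[xs,ys].astype(np.float32))
        c=Finv(POSE,onz(i,cv2.boxPoints(r),z))
        if abs(c.mean(0)[1])<40: print("p",d["p"],"corners",c[:,:2].round(0).tolist(),"mid",c.mean(0).round(1))
E
python3 - <<'E'
from h import *
plate(); s=read_camera("scene");w=read_camera("wrist")
cv2.imwrite("pics/s3.png",np.hstack([cv2.resize(w,(400,300)),cv2.resize(s[150:330,240:480],(400,300))]))
E
```

```text
p 0.78 corners [[-121.0, 60.0], [-40.0, 61.0], [-40.0, -64.0], [-121.0, -64.0]] mid [-80.8  -1.8  64. ]
```

View pics/s3.png

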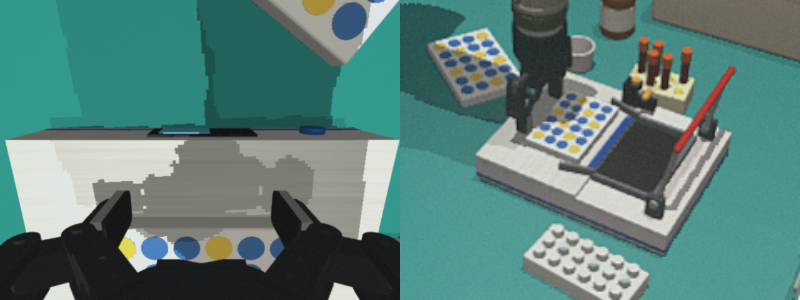

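The plate is moving and squared up on both fingers, with its leading edge about 13 mm before the lip. I'll keep pushing.

Request:
send_rows --series '[-0.4,0,0,0,0,0,1,-0.8,0,0,0,0,0,1,-1.2,0,0,0,0,0,1,-1.6,0,0,0,0,0,1,-2,0,0,0,0,0,1,-2.4,0,0,0,0,0,1,-2.8,0,0,0,0,0,1,-3.2,0,0,0,0,0,1,-3.6,0,0,0,0,0,1,-4,0,0,0,0,0,1]'

```text
clock: 6.3
tcp_pos: [0.4838, 0.0988, 0.0433]
orientation: [0.0, 0.027, 1.0, -0.0]
wrist_force: [-1.5, 0.1, 0.8]
finger_gap: 0.0855
```

Request:
send_rows --series '[-0.4,0,0,0,0,0,1,-0.8,0,0,0,0,0,1,-1.2,0,0,0,0,0,1,-1.6,0,0,0,0,0,1,-2,0,0,0,0,0,1,-2.4,0,0,0,0,0,1,-2.8,0,0,0,0,0,1,-3.2,0,0,0,0,0,1,-3.2,0,0,0,0,0,1]'

```text
clock: 7.05
tcp_pos: [0.5164, 0.097, 0.0434]
orientation: [0.001, 0.027, 1.0, -0.0]
wrist_force: [-0.1, 0.4, 0.3]
finger_gap: 0.0855
```

Run:
```python
from h import *
show();plate(.06)
```

```text
t 7.05 frame [-65.3  -1.1  43.4] toolx yaw rel 3.141 down [ 0.001 -0.    -1.   ] F [-0.1  0.4  0.3] gap 0.0855 q [ 0.03  0.35 -0.39  0.83 -0.    0.09]
p 0.54 corners [[89.0, 131.0], [137.0, 132.0], [139.0, -82.0], [90.0, -82.0]] mid [113.5  24.5  60. ]
p 0.41 corners [[-175.0, 128.0], [136.0, 132.0], [138.0, -115.0], [-175.0, -115.0]] mid [-18.9   7.4  60. ]
```

Request:
send_rows --series '[-0.3,0,0,0,0,0,1,-0.6,0,0,0,0,0,1,-0.9,0,0,0,0,0,1,-1.2,0,0,0,0,0,1,-1.5,0,0,0,0,0,1,-1.8,0,0,0,0,0,1,-2.1,0,0,0,0,0,1,-2.4,0,0,0,0,0,1,-2.7,0,0,0,0,0,1,-2.7,0,0,0,0,0,1]'

```text
clock: 7.98
tcp_pos: [0.543, 0.0955, 0.0433]
orientation: [0.0, 0.027, 1.0, -0.0]
wrist_force: [0.3, 0.1, -0.2]
finger_gap: 0.0855
```

Run:
```python
from h import *
show(); s=read_camera("scene");t=read_camera("top")
cv2.imwrite("pics/s4.png",np.hstack([cv2.resize(t[125:295,175:345],(400,400)),cv2.resize(s[180:300,300:420],(400,400))]))
```

```text
t 7.98 frame [-38.6  -1.1  43.3] toolx yaw rel 3.141 down [ 0.001 -0.    -1.   ] F [ 0.3  0.1 -0.2] gap 0.0855 q [ 0.03  0.4  -0.32  0.85 -0.    0.08]
```

View pics/s4.png

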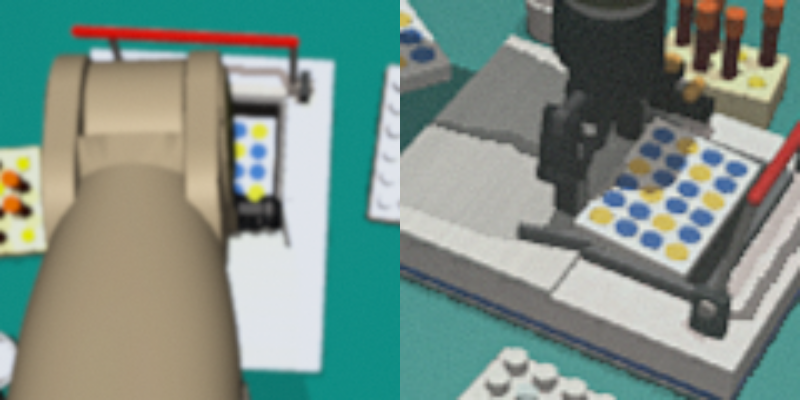

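The plate has tipped over the lip and lies straight, with its near edge about 13 mm short. I'll finish with small steps.

Request:
send_rows --series '[-0.2,0,0,0,0,0,1,-0.4,0,0,0,0,0,1,-0.6,0,0,0,0,0,1,-0.8,0,0,0,0,0,1,-1.0,0,0,0,0,0,1,-1.0,0,0,0,0,0,1]'

```text
clock: 8.58
tcp_pos: [0.5528, 0.095, 0.0433]
orientation: [0.0, 0.027, 1.0, -0.0]
wrist_force: [0.4, 0.3, -0.5]
finger_gap: 0.0854
```

Request:
send_rows --series '[-0.1,0,0,0,0,0,1,-0.2,0,0,0,0,0,1,-0.3,0,0,0,0,0,1,-0.3,0,0,0,0,0,1]'

```text
clock: 8.92
tcp_pos: [0.5555, 0.0949, 0.0433]
orientation: [0.0, 0.027, 1.0, -0.0]
wrist_force: [0.0, -0.5, 0.5]
finger_gap: 0.0855
```

Request:
send_rows --series '[-0.1,0,0,0,0,0,1,-0.2,0,0,0,0,0,1,-0.2,0,0,0,0,0,1]'

```text
clock: 9.17
tcp_pos: [0.5573, 0.0948, 0.0433]
orientation: [0.0, 0.027, 1.0, -0.0]
wrist_force: [0.4, 1.0, 0.8]
finger_gap: 0.0852
```

Request:
send_rows --series '[0.5,0,0,0,0,0,1,2,0,0,0,0,0,1,4,0,-2,0,0,0,1,8,0,-6,0,0,0,1,12,0,-10,0,0,0,1,15,0,-13,0,0,0,1,15,0,-13,0,0,0,1,15,0,-13,0,0,0,1]'

```text
clock: 9.83
tcp_pos: [0.4052, 0.1034, 0.1773]
orientation: [0.002, 0.027, 1.0, 0.0]
wrist_force: [-1.0, -0.1, -0.5]
finger_gap: 0.0849
```

Run:
```python
from h import *
show(); plate(.059); s=read_camera("scene");t=read_camera("top")
cv2.imwrite("pics/s5.png",np.hstack([cv2.resize(t[125:295,175:345],(400,400)),cv2.resize(s[180:300,300:420],(400,400))]))
i=camera_info("scene")
silh=silhouettes("scene","plate")
for z in(.059,.067):print((proj(i,F(POSE,[(30+a*42.75,b*63.75,1000*z) for a,b in((-1,-1),(-1,1),(1,1),(1,-1))]))-[300,180]).round(1).tolist())
for d in silh:
    if d["box"][0]>300 and d["box"][1]<280: print(d["p"],np.array(d["box"])-[300,180,0,0])
```

```text
t 9.83 frame [-176.6   -0.7  177.3] toolx yaw rel 3.142 down [ 0.004  0.    -1.   ] F [-1.  -0.2 -0.5] gap 0.0849 q [ 0.06  0.03 -0.43  1.1   0.    0.11]
p 0.92 corners [[-14.0, 64.0], [73.0, 64.0], [72.0, -66.0], [-14.0, -66.0]] mid [29.4 -1.  59. ]
[[57.2, 70.3], [81.5, 38.7], [113.8, 50.5], [91.2, 83.7]]
[[57.3, 67.8], [81.7, 36.2], [114.2, 48.0], [91.5, 81.2]]
0.86 [58.6 38.5 52.2 46.8]
```

View pics/s5.png

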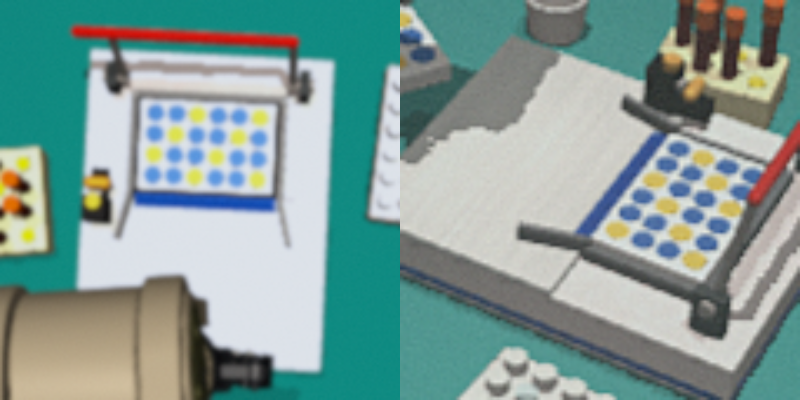

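The plate is seated: centre ≈(29.4,-1), and the outline matches a top at z 59. Next is the clamp: shut the fingers and go over the bar.

Run:
```python
from h import *
plan([-60,0,230]);plan([145,0,225])
```

```text
shift cm [-11.41   0.12  -5.78] turn [-0.01 -0.05 -0.03]
shift cm [-31.91   0.13  -5.3 ] turn [-0.01 -0.05 -0.03]
```

Request:
send_rows --series '[-3,0.1,-3,0,0,0,0,-6,0.1,-5.5,0,0,0,0,-10,0.1,-5.5,0,0,0,0,-14,0.1,-5.5,0,0,0,0,-18,0.1,-5.5,0,0,0,0,-22,0.1,-5.5,0,0,0,0,-26,0.1,-5.5,0,0,0,0,-30,0.1,-5.5,0,0,0,0,-32,0.1,-5.5,0,0,0,0,-32,0.1,-5.5,0,0,0,0]'

```text
clock: 10.92
tcp_pos: [0.7306, 0.0853, 0.2218]
orientation: [-0.002, 0.028, 1.0, -0.0]
wrist_force: [-1.1, -0.4, -0.6]
finger_gap: -0.0
```

Run:
```python
from h import *
show();plan([145,0,148])
```

```text
t 10.92 frame [149.3  -1.2 221.8] toolx yaw rel 3.14 down [-0.004 -0.    -1.   ] F [-1.1 -0.4 -0.6] gap -0.0 q [ 0.01  0.67  0.58  1.49 -0.    0.06]
shift cm [0.4  0.13 7.38] turn [-0.03 -0.25 -0.11]
```

Request:
send_rows --series '[0,0.1,3.5,0,0,0,0,0,0.1,7.2,0,0,0,0,0.6,0.1,7.4,0,0,0,0,1.3,0.1,7.4,0,0,0,0,2,0.1,7.4,0,0,0,0,2.7,0.1,7.3,0,0,0,0,3.4,0.1,7.3,0,0,0,0,4.2,0.1,7.2,0,0,0,0,4.2,0.1,7.2,0,0,0,0]'

```text
clock: 11.67
tcp_pos: [0.6837, 0.0901, 0.1563]
orientation: [-0.001, 0.027, 1.0, -0.0]
wrist_force: [0.5, 0.0, -0.5]
finger_gap: -0.0001
```

```bash
cat >> h.py <<'E'
def bar():
    from scipy.optimize import least_squares
    for n in("top","scene"):
        im=read_camera(n);i=camera_info(n);h=cv2.cvtColor(im,cv2.COLOR_BGR2HSV)
        m=cv2.inRange(h,(0,150,90),(6,255,255))|cv2.inRange(h,(174,150,90),(180,255,255))
        c=proj(i,F(POSE,[(50,0,80)]))[0].astype(int);k=np.zeros_like(m);cv2.circle(k,(int(c[0]),int(c[1])),105,255,-1)
        nn,l,st,_=cv2.connectedComponentsWithStats(m&k)
        ys,xs=np.where(np.isin(l,[j for j in range(1,nn) if st[j,4]>15]));p=np.c_[xs,ys].astype(float)
        if len(p)<20: print(n,"no red");continue
        def f(v):
            a,b=proj(i,F(POSE,[(90-93*np.cos(v[0]),y,70+93*np.sin(v[0])) for y in(-70,70)]));d=(b-a)/np.linalg.norm(b-a);return (p-a)@[-d[1],d[0]]
        best=min((least_squares(f,[q0],loss="soft_l1") for q0 in(0.1,.8,1.6)),key=lambda r:r.cost)
        print(n,"q",best.x.round(3),"rms",np.sqrt(np.mean(f(best.x)**2)).round(2),len(p))
E
python3 - <<'E'
from h import *
show();bar()
E
```

```text
t 11.67 frame [102.2   1.  156.3] toolx yaw rel 3.142 down [-0.001 -0.    -1.   ] F [ 0.5  0.1 -0.5] gap -0.0001 q [ 0.01  0.57  0.25  1.26 -0.    0.07]
top q [1.533] rms 1.06 89
scene q [-0.806] rms 1.05 88
```

Request:
send_rows --series '[0.4,0,0.4,0,0,0,0,0.9,0,0.6,0,0,0,0,1.5,0,0.8,0,0,0,0,2.1,0,1,0,0,0,0,3,0,1.3,0,0,0,0,3.8,0,1.7,0,0,0,0,4.6,0,2.2,0,0,0,0,5.4,0,2.7,0,0,0,0,6.1,0,3.3,0,0,0,0,6.1,0,3.3,0,0,0,0]'

```text
clock: 12.6
tcp_pos: [0.6214, 0.0934, 0.1219]
orientation: [-0.002, 0.027, 1.0, -0.0]
wrist_force: [-0.4, 0.1, -0.8]
finger_gap: 0.0001
```

Run:
```python
from h import *
show();bar()
```

```text
t 12.6 frame [ 39.8   0.9 121.9] toolx yaw rel 3.142 down [-0.004 -0.    -1.   ] F [-0.4  0.  -0.8] gap 0.0001 q [ 0.02  0.47  0.    1.11 -0.    0.08]
top q [0.789] rms 1.14 104
scene q [0.744] rms 0.96 76
```

Request:
send_rows --series '[-0.5,0,0,0,0,0,0,-0.7,0,-2,0,0,0,0,-0.7,0,-3.8,0,0,0,0,-0.7,0,-3.8,0,0,0,0,0.5,0,-3.8,0,0,0,0,1.7,0,-3.8,0,0,0,0,1.7,0,-3.8,0,0,0,0,1.7,0,-3,0,0,0,0,1.7,0,-3,0,0,0,0]'

```text
clock: 13.45
tcp_pos: [0.6073, 0.094, 0.1517]
orientation: [-0.0, 0.027, 1.0, -0.0]
wrist_force: [0.0, -0.1, -0.9]
finger_gap: 0.0
```

Run:
```python
from h import *
show();bar()
```

```text
t 13.45 frame [ 25.7   0.8 151.7] toolx yaw rel 3.141 down [-0.001 -0.    -1.   ] F [ 0.  -0.1 -0.9] gap 0.0 q [ 0.02  0.42  0.01  1.16 -0.    0.08]
top q [0.785] rms 1.13 78
scene q [0.08] rms 0.89 88
```

Request:
send_rows --series '[0.4,0,0.7,0,0,0,0,0.5,0,1.3,0,0,0,0,0.8,0,1.9,0,0,0,0,1.3,0,2.5,0,0,0,0,1.6,0,3.1,0,0,0,0,2,0,3.7,0,0,0,0,2.2,0,4.3,0,0,0,0,2.5,0,5,0,0,0,0,2.6,0,5.4,0,0,0,0,2.6,0,5.4,0,0,0,0]'

```text
clock: 14.38
tcp_pos: [0.5802, 0.0955, 0.098]
orientation: [-0.001, 0.027, 1.0, -0.0]
wrist_force: [0.2, -0.9, 0.1]
finger_gap: -0.0002
```

Run:
```python
from h import *
show();bar()
```

```text
t 14.38 frame [-1.4  0.8 98. ] toolx yaw rel 3.141 down [-0.002 -0.    -1.   ] F [ 0.2 -0.9  0.1] gap -0.0002 q [ 0.03  0.41 -0.15  1.01 -0.    0.08]
top q [0.202] rms 1.15 50
scene q [0.42] rms 0.8 68
```

Request:
send_rows --series '[0,0,0.2,0,0,0,0,0.1,0,0.4,0,0,0,0,0.1,0,0.6,0,0,0,0,0.1,0,0.6,0,0,0,0]'

```text
clock: 14.82
tcp_pos: [0.58, 0.0956, 0.0929]
orientation: [-0.0, 0.027, 1.0, -0.0]
wrist_force: [0.2, -0.9, 0.5]
finger_gap: 0.0001
```

Request:
send_rows --series '[0,0,0.15,0,0,0,0,0,0,0.3,0,0,0,0,0,0,0.3,0,0,0,0]'

```text
clock: 15.07
tcp_pos: [0.5801, 0.0955, 0.09]
orientation: [-0.0, 0.027, 1.0, -0.0]
wrist_force: [-0.1, -0.6, -0.8]
finger_gap: 0.0
```

Request:
send_rows --series '[0,0,0.1,0,0,0,0,0,0,0.2,0,0,0,0,0,0,0.2,0,0,0,0]'

```text
clock: 15.32
tcp_pos: [0.5802, 0.0956, 0.0881]
orientation: [-0.0, 0.027, 1.0, -0.0]
wrist_force: [0.9, -0.4, -0.3]
finger_gap: -0.0003
```

Request:
send_rows --series '[0,0,0.1,0,0,0,0,0,0,0.2,0,0,0,0,0,0,0.2,0,0,0,0]'

```text
clock: 15.57
tcp_pos: [0.5801, 0.0956, 0.0867]
orientation: [0.0, 0.027, 1.0, 0.0]
wrist_force: [-1.6, 0.6, 4.6]
finger_gap: 0.0001
```

Request:
send_rows --series '[0,0,0.1,0,0,0,0,0,0,0.2,0,0,0,0,0,0,0.2,0,0,0,0]'

```text
clock: 15.82
tcp_pos: [0.5799, 0.0957, 0.0849]
orientation: [-0.0, 0.027, 1.0, 0.0]
wrist_force: [-3.5, -0.2, 5.0]
finger_gap: 0.0001
```

Request:
send_rows --series '[0,0,0.1,0,0,0,0,0,0,0.2,0,0,0,0,0,0,0.2,0,0,0,0]'

```text
clock: 16.07
tcp_pos: [0.5795, 0.0957, 0.0824]
orientation: [-0.0, 0.027, 1.0, 0.0]
wrist_force: [-2.6, 0.3, 3.6]
finger_gap: -0.0001
```

Request:
send_rows --series '[0,0,0.1,0,0,0,0,0,0,0.2,0,0,0,0,0,0,0.2,0,0,0,0]'

```text
clock: 16.32
tcp_pos: [0.5804, 0.0955, 0.0799]
orientation: [0.0, 0.027, 1.0, -0.0]
wrist_force: [1.1, 0.1, 0.3]
finger_gap: 0.0004
```

Request:
send_rows --series '[0,0,0.1,0,0,0,0,0,0,0.1,0,0,0,0]'

```text
clock: 16.48
tcp_pos: [0.5805, 0.0955, 0.0789]
orientation: [0.0, 0.027, 1.0, -0.0]
wrist_force: [-0.1, 0.1, 1.2]
finger_gap: -0.0004
```

Request:
send_rows --series '[0,0,0.1,0,0,0,0,0,0,0.1,0,0,0,0]'

```text
clock: 16.65
tcp_pos: [0.5806, 0.0955, 0.0783]
orientation: [0.0, 0.027, 1.0, -0.0]
wrist_force: [-0.2, -0.3, 1.0]
finger_gap: 0.0002
```

Request:
send_rows --series '[0,0,0.1,0,0,0,0,0,0,0.1,0,0,0,0]'

```text
clock: 16.82
tcp_pos: [0.5806, 0.0955, 0.078]
orientation: [0.001, 0.027, 1.0, -0.0]
wrist_force: [-2.0, -0.1, 5.2]
finger_gap: 0.0001
```

Run:
```python
from h import *
show();bar()
```

```text
t 16.82 frame [-1.1  0.8 78. ] toolx yaw rel 3.141 down [ 0.001 -0.    -1.   ] F [-2.  -0.2  5.2] gap 0.0001 q [ 0.03  0.43 -0.18  0.97 -0.    0.08]
top q [-0.079] rms 1.01 56
scene q [0.089] rms 0.8 59
```

Request:
send_rows --series '[0,0,0.1,0,0,0,0,0,0,0.1,0,0,0,0]'

```text
clock: 17.08
tcp_pos: [0.5806, 0.0955, 0.0777]
orientation: [0.001, 0.027, 1.0, -0.0]
wrist_force: [-2.8, -1.3, 9.9]
finger_gap: 0.0
```

Request:
send_rows --series '[0,0,0.05,0,0,0,0,0,0,0.05,0,0,0,0]'

```text
clock: 17.25
tcp_pos: [0.5806, 0.0955, 0.0776]
orientation: [0.001, 0.027, 1.0, -0.0]
wrist_force: [-4.1, -0.8, 11.8]
finger_gap: -0.0002
```

Request:
send_rows --series '[0,0,0.1,0,0,0,0,0,0,0.1,0,0,0,0,0,0,0.1,0,0,0,0]'

```text
clock: 17.5
tcp_pos: [0.5806, 0.0955, 0.0774]
orientation: [0.001, 0.027, 1.0, -0.0]
wrist_force: [-5.8, -0.8, 16.5]
finger_gap: -0.0001
```

Request:
send_rows --series '[0,0,0.1,0,0,0,0,0,0,0.1,0,0,0,0,0,0,0.1,0,0,0,0]'

```text
clock: 17.75
tcp_pos: [0.5807, 0.0955, 0.0771]
orientation: [0.001, 0.027, 1.0, -0.0]
wrist_force: [-6.5, -1.1, 20.9]
finger_gap: 0.0001
```

The bar is held hard against the rest at 21 N. I'll lift off, retreat, and check that it stays.

Request:
send_rows --series '[0,0,-0.5,0,0,0,0,0,0,-3,0,0,0,0,0,0,-7,0,0,0,0,4,0,-11,0,0,0,0,8,0,-12,0,0,0,0,12,0,-12,0,0,0,0,16,0,-12,0,0,0,0,19,0,-12,0,0,0,0,19,0,-12,0,0,0,0,19,0,-12,0,0,0,0]'

```text
clock: 18.58
tcp_pos: [0.3884, 0.106, 0.1939]
orientation: [0.0, 0.027, 1.0, -0.0]
wrist_force: [0.5, -0.3, -0.5]
finger_gap: -0.0002
```

Run:
```python
from h import *
show();bar();plate(.059); s=read_camera("scene");t=read_camera("top")
i=camera_info("scene")
c=cv2.resize(s[180:300,300:420],(600,600),interpolation=cv2.INTER_CUBIC)
for q,col in((.03,(0,255,0)),(.1,(255,0,255))):
    a,b=(proj(i,F(POSE,[(90-93*np.cos(q),y,70+93*np.sin(q)) for y in(106,-78)]))-[300,180]+.5)*5
    cv2.line(c,tuple(map(int,a)),tuple(map(int,b)),col,1)
cv2.imwrite("pics/s6.png",c)
```

```text
t 18.58 frame [-193.5    1.   193.9] toolx yaw rel 3.142 down [ 0. -0. -1.] F [ 0.5 -0.3 -0.5] gap -0.0002 q [ 0.07 -0.   -0.43  1.15 -0.    0.12]
top q [-0.072] rms 0.95 274
scene q [0.093] rms 0.83 165
p 0.81 corners [[-16.0, 63.0], [71.0, 64.0], [72.0, -65.0], [-15.0, -66.0]] mid [28.1 -0.9 59. ]
```

View pics/s6.png

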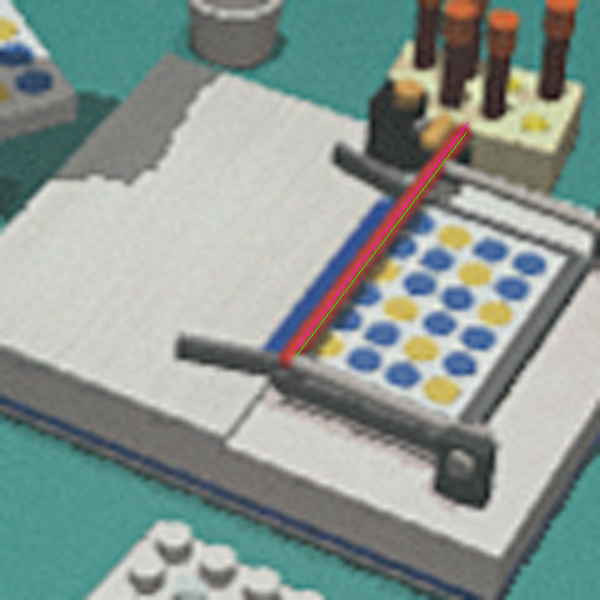

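The picture shows the bar down over the near edge of a flat plate, at about (375,245). The angle can't be told finely from the image, so I'll feel for the bar's height with a light touch.

Request:
send_rows --series '[-4,0,0,0,0,0,0,-8,0,0,0,0,0,0,-12,0,0,0,0,0,0,-16,0,1,0,0,0,0,-19.2,0,4,0,0,0,0,-19.2,0,8,0,0,0,0,-19.2,0,10.5,0,0,0,0,-19.2,0,11,0,0,0,0,-19.2,0,11,0,0,0,0]'

```text
clock: 19.63
tcp_pos: [0.5812, 0.0951, 0.0814]
orientation: [-0.002, 0.027, 1.0, -0.0]
wrist_force: [0.5, 1.0, -0.1]
finger_gap: 0.0002
```

Request:
send_rows --series '[0,0,0.1,0,0,0,0,0,0,0.2,0,0,0,0,0,0,0.2,0,0,0,0]'

```text
clock: 19.88
tcp_pos: [0.5833, 0.0956, 0.0837]
orientation: [0.002, 0.027, 1.0, 0.0]
wrist_force: [-0.7, 0.2, 1.6]
finger_gap: 0.0002
```

Request:
send_rows --series '[0,0,0.1,0,0,0,0,0,0,0.2,0,0,0,0,0,0,0.2,0,0,0,0]'

```text
clock: 20.13
tcp_pos: [0.5824, 0.0955, 0.0804]
orientation: [0.001, 0.027, 1.0, -0.0]
wrist_force: [-0.2, 0.3, -1.0]
finger_gap: 0.0001
```

Request:
send_rows --series '[0,0,0.1,0,0,0,0,0,0,0.1,0,0,0,0]'

```text
clock: 20.3
tcp_pos: [0.5821, 0.0954, 0.0788]
orientation: [0.0, 0.027, 1.0, -0.0]
wrist_force: [-0.1, -0.3, 0.6]
finger_gap: -0.0001
```

Request:
send_rows --series '[0,0,0.1,0,0,0,0,0,0,0.1,0,0,0,0]'

```text
clock: 20.47
tcp_pos: [0.5823, 0.0955, 0.0781]
orientation: [0.0, 0.027, 1.0, -0.0]
wrist_force: [-0.2, 0.2, 3.0]
finger_gap: -0.0001
```

The bar's top is at 78.3 mm with no spring force above that, so q ≈ 0.035 and it is latched. I'll retreat and hand in.

Request:
send_rows --series '[0,0,-0.5,0,0,0,0,0,0,-3,0,0,0,0,0,0,-7,0,0,0,0,4,0,-11,0,0,0,0,8,0,-12,0,0,0,0,12,0,-12,0,0,0,0,16,0,-12,0,0,0,0,16,0,-12,0,0,0,0,16,0,-12,0,0,0,0]'

```text
clock: 21.22
tcp_pos: [0.4192, 0.1044, 0.1983]
orientation: [-0.0, 0.027, 1.0, -0.0]
wrist_force: [0.3, -0.3, -0.0]
finger_gap: -0.0003
```

Run:
```python
from h import *
show();bar();plate(.059);print(hand_in())
```

```text
t 21.22 frame [-162.7    1.   198.3] toolx yaw rel 3.142 down [-0.001 -0.    -1.   ] F [ 0.3 -0.3 -0. ] gap -0.0003 q [ 0.06  0.05 -0.36  1.16 -0.    0.11]
top q [-0.07] rms 0.95 275
scene q [0.093] rms 0.84 167
p 0.62 corners [[-14.0, 63.0], [71.0, 64.0], [72.0, -64.0], [-13.0, -64.0]] mid [28.9 -0.4 59. ]
p 0.62 corners [[-175.0, 113.0], [114.0, 116.0], [116.0, -115.0], [-175.0, -115.0]] mid [-29.8  -0.2  59. ]
the job is handed in; nothing more can be done
None
```

The plate is seated in the pocket and the clamp bar is down in its catch. I handed the job in at about 21 s, and no verdict was reported. I pushed the plate over the lip with the open fingers. Then I pulled the bar over with the shut fingers and pressed it onto its rest with about 21 N.

- **Plate:** the last camera check put its centre within about 1–2 mm of the pocket centre, square to the pocket. The outline matched a plate lying flat.
- **Clamp, by feel:** the roller pushed back with about 5 N, then the force dropped away (the snap), and the bar stopped hard. After I let go and came back, a light touch met the bar at the same height, with no spring force above it. That puts the clamp at about 0.035 rad, under the 0.052 limit.
- **Clamp, by camera:** these estimates disagreed, at -0.07 rad from the top view and +0.09 rad from the scene view. They are too coarse at this angle, so I trusted the touch.
- **Bystanders:** the robot stayed clear of them, and the readings showed no unexpected contact. I did not measure their positions again at the end.

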